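Find and hold the release catch of a saw's wheel housing

ROBOT

A 6-joint arm with a two-finger parallel gripper is mounted at the origin on the work surface. World frame = base frame: x ahead of the robot, y to its left, z up, the work surface at z = 0. Lengths are in m, angles in rad, forces in N, time in s.
With the tool pointing down it reaches from about 0.25 to 0.775 m from the base axis. Payload 4 kg.
Tool frame: the origin (TCP) lies midway between the tips of the shut fingers; the grasp point (between the pads) lies arm.pinch_z behind it (arm.pinch_z is the distance from the TCP to the grasp point, in m); x points along the fingers, y is the direction in which the jaws open and shut, and the axes are right-handed (so a half turn about x gives the same grasp; the last joint's range is limited). The gripper opens to 94 mm and grips with 3 to 60 N. Pads are 16 mm wide; open, the fingers measure 119 mm over their backs; the gripper's body (75 mm by 177 mm) begins 78 mm behind the grasp point.
Start: joints at [1.03, 0.087, 1.371, -0, 1.684, -0.103], TCP at [0.233, 0.498, 0.206] pointing down, gripper open.
Joint ranges: [-3.1, 3.1], [-0.76, 2.03], [0.27, 2.55], [-1.08, 4.22], [0.17, 2.65], [-2.57, 2.57]. Speed limits (rad/s): [2.79, 2.79, 3.14, 3.14, 3.14, 3.14].

INTERFACE

Orientations are given as a rotation vector (axis times angle).
In Python, from cell import arm, optics, workorder gives the robot as it stands.
- The arm moves only by the shell command python3 -m handwheel 'ROWS' [FORCE]. ROWS is JSON, a list of rows, each a list of 7 numbers: the shift along the tool's x, y, z in m, then the turn, a rotation vector about the tool's x, y, z in degrees, then the opening, from 0 (shut) to 1 (fully open). A call has 1 to 12 rows; each row shifts and turns the commanded pose from where the row before left it, along the tool's axes as they then stand; what a row does not reach is not made up. A row lasts 1/10 s, in which the tool goes at most 50 mm and 8.59 degrees, less where a joint would pass 70% of its speed; a pose out of reach is approached as far as the arm can. A call with a gripper value outside its range is refused whole. The fingers move at their own pace and stop on an object; FORCE is the grip in N (left out, the last holds). Time passes only in rows, so rows that do not move let the fingers close. It gives the time, the measured TCP pose, the force and the opening at its end, in the units of the state.
- arm.read_state(): the state, without advancing time (a new reading comes with each control period).
- optics.read_camera(name): name is "scene" or "top" or "wrist"; returns a dict with "frame" (480x640x3 uint8, red, green, blue), "depth" (480x640 float32, m along the optical axis (not along the pixel's ray), 0 where there is no reading), "intrinsics" (3x3 intrinsics, pixels), "R" (3x3) and "t" (3): a world point X has camera coordinates R X + t. Camera axes: x right, y down, z forward; pixel columns grow to the right and rows downward; lengths in m; the calibration is good to about 2 mm. A picture is of the moment at which its call begins.
- workorder.sign_off(): hands the job in, once; it reports no verdict.
The state is a dict: "t": time; "joints": joint angles; "joint_velocities": joint speeds; "tau": joint torques, N m; "eef_pos": TCP position; "eef_rot": TCP orientation; "force": force on the tool from outside, world axes, zero at the start; "wrist_torque": the same for the moment, N m; "finger_gap": finger opening in m.
Only numpy, scipy, OpenCV 4.12 (cv2) and the standard library are available. Lean on these libraries where they do the work, as an engineer would, in place of code of your own. Each camera call takes 0.05 s, during which the arm holds its last target.

TASK

The round cover of the saw's wheel housing is locked by a spring catch that sits in a notch somewhere along the cover's top edge. Feel along the top of the edge with a fingertip until it drops into the notch, then press the catch inside fully down, so that the lock pin stands up out of the hub, and finish while still holding it down. Pick nothing up, and leave the jar, the wrench and the wooden push block where they are.

Things in the scene. Friction and masses are not known exactly. Their poses are not given: they have to be found in the camera images.
- housing: Wheel housing lying flat, fixed to the bench: a square dark steel plate, 230 x 230 x 12 mm, with a round grey painted cover on it, 190 mm across and 45 mm high, concentric. Origin: centre of the plate's underside, at bench level; z up, x and y along the plate's sides. The cover is fitted at a different angle each time and does not turn when touched.
- cover_top (a point): Centre of the cover's flat top, on its axis, 57 mm above the bench, axes as the housing's. A hub boss, 80 mm across, stands 4 mm higher in the middle. The edge has one notch; its middle lies anywhere within 1.4 rad (80 deg) either side of the housing's +x direction as seen from here. It is 50 mm wide, sides parallel, open above and outwards, from the rim inwards to 57 mm from the axis.
- catch (a joint): Catch in the notch: flat grey plate, 46 mm along the edge by 33 mm, middle 76.5 mm from the axis, top 10 mm below the cover's top when out; shut fingertips fit in. Value: how far it is pressed straight down (m), 0 out, 0.008 fully down on its stop. A spring of about 1.1 N/mm returns it; fully down takes about 10 N.
- lockpin (a joint): Height of the lock pin, a steel pin 16 mm across on the axis in the middle of the hub (m): 0 down (1 mm above the hub boss), 0.012 standing up. The catch drives it: it rises 1.5 mm for each mm that the catch goes down.
- jar_mid (a point): Loose glass jar with a dark lid, 54 mm across and 75 mm high, standing on the bench near the housing; its centre.
- wrench_mid (a point): Loose steel wrench 160 mm long lying on the bench near the housing; its middle, the x axis along it.
- pushblock_mid (a point): Loose wooden push block, 50 x 130 mm and 52 mm high with a grip bar on top, on the bench beyond the housing; its centre.

How it is judged:
By the outcome, as a careful person would: the job done as asked, in the order asked, and still so for the second after the job is handed in, while the arm keeps its last pose, push and grip.
It also fails if it takes over 64 s, if anything falls off the work surface, if the arm or the gripper's body presses on something with over 40 N, if the wrist force passes 120 N, or if a joint passes its speed limit or range.

## Working session

There is one attempt and no reset: what is moved stays moved. The work goes in short steps, Python scripts to look and compute and a shell command to move; the robot and the scene stay as the last step left them, time stands still between calls to the robot, and variables do not carry over. Pictures are saved under pics/ and viewed, and the job is handed in when it is done.

```bash
mkdir -p pics; ls; python3 - <<'E'
from cell import arm, optics
import cv2
s=arm.read_state()
for k in s: print(k,s[k])
print(arm.pinch_z)
for n in("scene","top","wrist"):
    c=optics.read_camera(n); cv2.imwrite(f"pics/a_{n}.png",c["frame"][:,:,::-1]); print(n,c["intrinsics"].tolist(),c["R"].tolist(),c["t"].tolist())
E
```

```text
pics
t 0.0
joints [ 1.02991778e+00  8.79372668e-02  1.37224505e+00 -9.31955628e-06
  1.68360350e+00 -1.03112119e-01]
joint_velocities [-0.00234618 -0.0013521   0.00072853 -0.00112976  0.00037518 -0.00080989]
tau [-3.80869287e-04 -3.40178061e+01 -3.02425897e+01  7.16926670e-02
  3.30338627e-02 -1.59844599e-04]
eef_pos [0.23288225 0.49765375 0.20431855]
eef_rot [ 0.34170932  1.54408042 -0.34500369]
force [-0.43998593  0.53896077 -0.42761985]
wrist_torque [-0.0466119  -0.01070303 -0.0082526 ]
finger_gap 0.0941851387570802
0.0188
scene [[506.83583605915834, 0.0, 315.84500073599355], [0.0, 506.83583605915834, 244.08143613106176], [0.0, 0.0, 1.0]] [[-0.7044147625301265, 0.7096794924130514, -0.012444290979392578], [0.5794884542593819, 0.5648886076390476, -0.587447012367661], [-0.40986945935224084, -0.4210176706600003, -0.8091669464840552]] [0.40194207558964296, -0.36261255997643016, 1.4642966166733207]
top [[477.0786081347013, 0.0, 313.3874269440583], [0.0, 477.0786081347013, 245.30050154833435], [0.0, 0.0, 1.0]] [[-0.009333700110945796, -0.9998263745186311, -0.01612770470864626], [-0.999191628970046, 0.00995602949174191, -0.03894824865055776], [0.03910205414585069, 0.015751136266629308, -0.9991110704360576]] [0.07915072623831662, 0.6249102658095983, 1.0148888159517964]
wrist [[424.16607123899325, 0.0, 326.79176408322775], [0.0, 424.16607123899325, 238.2282490436478], [0.0, 0.0, 1.0]] [[0.42436182937416866, 0.9054902102656968, -0.002125296025386183], [0.8694223449889462, -0.40680036297671235, 0.28038946256223585], [0.2530253422172043, -0.12083436512433718, -0.9598839681966082]] [-0.5483141880955062, -0.028433317725751826, 0.39235261430798524]
```

View pics/a_scene.png

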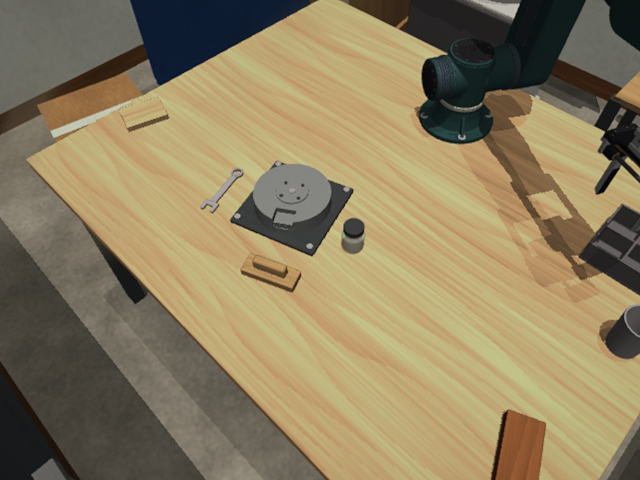

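View pics/a_top.png

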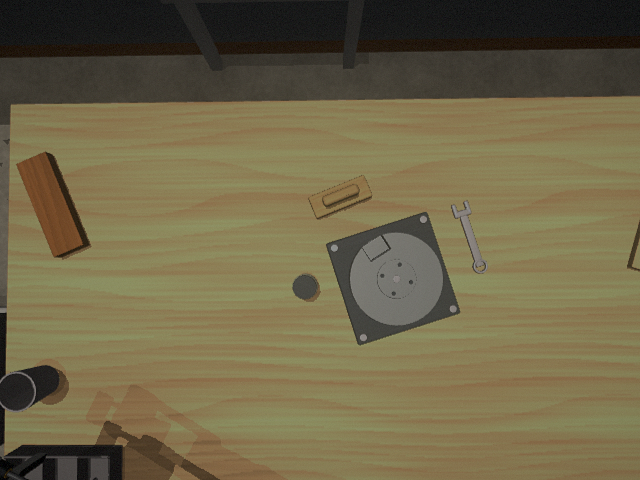

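View pics/a_wrist.png

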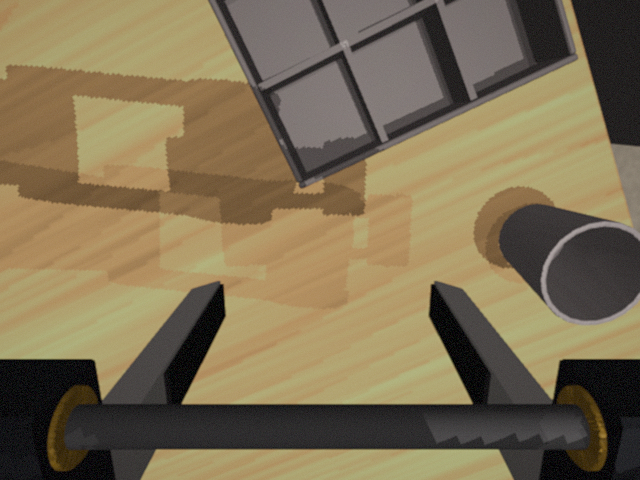

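The scene view shows the notch at about (285,216). In the top view it is at about (377,248), with the cover centred near (396,279), the jar at (306,287), the wrench at (470,237) and the push block at (340,197). Next I'll measure these.

```bash
cat > h.py <<'E'
import numpy as np
def ray(c,u,v,z):
    K,R,t=[np.array(c[k]) for k in("intrinsics","R","t")]
    o=-R.T@t; d=R.T@np.linalg.solve(K,[u,v,1.]); return o+d*(z-o[2])/d[2]
def proj(c,X):
    p=c["intrinsics"]@(c["R"]@np.array(X)+c["t"]); return p[:2]/p[2]
E
python3 - <<'E'
from cell import arm, optics
import cv2,numpy as np
from h import *
c=optics.read_camera("top"); f=c["frame"]
cv2.imwrite("pics/b_crop.png",cv2.resize(f[190:360,280:500,::-1],None,fx=3.5,fy=3.5,interpolation=cv2.INTER_CUBIC))
hsv=cv2.cvtColor(f,cv2.COLOR_RGB2HSV); g=(hsv[...,1]<50)&(hsv[...,2]>75)&(hsv[...,2]<190)
m=np.zeros(g.shape,np.uint8); m[200:355,325:465]=g[200:355,325:465]*255
n,l,st,_=cv2.connectedComponentsWithStats(m)
i=1+st[1:,4].argmax(); print(st[i])
cn=max(cv2.findContours((l==i).astype(np.uint8),cv2.RETR_EXTERNAL,cv2.CHAIN_APPROX_NONE)[0],key=len)[:,0]
P=np.array([ray(c,u,v,.057)[:2] for u,v in cn])
A=np.c_[2*P,np.ones(len(P))];
w=np.ones(len(P),bool)
for _ in range(8):
    s=np.linalg.lstsq(A[w],(P[w]**2).sum(1),rcond=None)[0]; ctr=s[:2]; r=np.sqrt(s[2]+ctr@ctr); e=np.hypot(*(P-ctr).T)-r; w=abs(e)<.003
print("cover",ctr,r,w.mean())
d=c["depth"]; 
def pt(u,v): 
    z=d[v,u]; return c["R"].T@(np.linalg.solve(c["intrinsics"],[u,v,1.])*z-c["t"])
print("top z",pt(420,300),pt(377,248),pt(396,279))
# dark plate
dk=((hsv[...,2]<75)).astype(np.uint8); dk[:200]=0;dk[355:]=0;dk[:,:322]=0;dk[:,470:]=0
k=cv2.findContours(dk,cv2.RETR_EXTERNAL,cv2.CHAIN_APPROX_NONE)[0]; k=max(k,key=cv2.contourArea)
B=np.array([ray(c,u,v,.012)[:2] for u,v in k[:,0]],np.float32); print("plate",cv2.minAreaRect(B))
# notch
for u,v in [(363,245),(381,235),(391,248),(370,262)]: 
    p=ray(c,u,v,.057); print(p, np.hypot(*(p[:2]-ctr)))
for nme,u,v,z in[("jar",305,286,.075),("block",340,197,.05),("wr",461,209,.005),("wr2",480,267,.005)]: print(nme,ray(c,u,v,z))
E
```

```text
[ 350  232   93   94 6747]
cover [ 0.55440843 -0.09627408] 0.09460287131084555 0.8520900321543409
top z [ 0.50985128 -0.14444725  0.05759016] [ 0.61733318 -0.05937268  0.04838787] [ 0.55329404 -0.09535247  0.06314043]
plate ((0.5547252893447876, -0.09493575990200043), (0.22831907868385315, 0.2282479703426361), 17.291868209838867)
[ 0.62351702 -0.02969868  0.057     ] 0.09595979388862765
[ 0.64374724 -0.06696782  0.057     ] 0.09402276793201239
[ 0.61677271 -0.0870812   0.057     ] 0.06303818956099552
[ 0.58841915 -0.04359104  0.057     ] 0.06270751784067191
jar [0.54120746 0.08982738 0.075     ]
block [0.7242944 0.0161665 0.05     ]
wr [ 0.70145326 -0.24727187  0.005     ]
wr2 [ 0.57558666 -0.28533246  0.005     ]
```

View pics/b_crop.png

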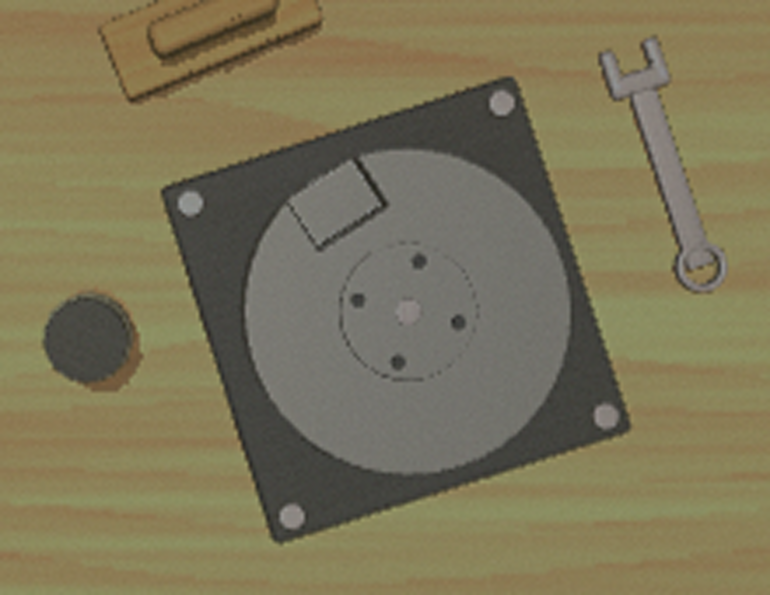

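```bash
cat >> h.py <<'E'
from scipy.spatial.transform import Rotation as Ro
C=np.array([.5546,-.0956])
def st(tgt=None):
    from cell import arm
    s=arm.read_state(); R=Ro.from_rotvec(s["eef_rot"]).as_matrix(); p=np.array(s["eef_pos"])
    v=p[:2]-C
    print("t",round(s["t"],2),"p",p.round(4),"F",np.round(s["force"],1),"r",np.hypot(*v).round(4),"ang",np.degrees(np.arctan2(v[1],v[0])).round(1),"gap",round(s["finger_gap"],4))
    if tgt is not None: print("tool shift mm",(R.T@(np.array(tgt)-p)*1e3).round(1))
    return s,R,p
def rim(a,r,z): return [C[0]+r*np.cos(np.radians(a)),C[1]+r*np.sin(np.radians(a)),z]
E
python3 - <<'E'
from h import *
s,R,p=st(rim(75,.078,.10)); print(R.round(3))
from cell import optics
c=optics.read_camera("top")
o=[ray(c,*q,.057)[:2] for q in[(362.9,247.7),(382,235.1),(371.1,260.9),(390,248.6)]]
for a,b in((0,1),(2,3)):
    m=(o[a]+o[b])/2-C; print(np.hypot(*m),np.degrees(np.arctan2(m[1],m[0])), np.hypot(*(o[a]-o[b])))
E
```

```text
t 0.2 p [0.233  0.4978 0.2048] F [ 0.  -0.5 -0. ] r 0.675 ang 118.5 gap 0.0942
tool shift mm [ 105.1 -324.2  529.2]
[[-0.001  0.424  0.906]
 [-0.001  0.906 -0.424]
 [-1.    -0.001 -0.   ]]
0.08915428998924317 31.348081880164475 0.04713244590471204
0.057116819127061194 31.86710712108529 0.04638431235559024
```

```bash
python3 -m handwheel '[[0,-0.024,0.039,0,0,0,0],[0,-0.024,0.039,0,0,0,0],[0,-0.024,0.039,0,0,0,0],[0,-0.024,0.039,0,0,0,0],[0,-0.024,0.039,0,0,0,0],[0,-0.024,0.039,0,0,0,0],[0,-0.024,0.039,0,0,0,0],[0,-0.024,0.039,0,0,0,0],[0,-0.024,0.039,0,0,0,0],[0,-0.024,0.039,0,0,0,0],[0,0,0,0,0,0,0]]' 20; python3 -c "
from h import *
st(rim(75,.0765,.10))"
```

```text
t: 1.35
eef_pos: [0.4867, 0.111, 0.2048]
eef_rot: [0.347, 1.542, -0.351]
force: [-0.8, -0.1, -0.2]
finger_gap: 0.0092
t 1.35 p [0.4867 0.111  0.2048] F [-0.8 -0.1 -0.2] r 0.2175 ang 108.2 gap 0.0092
tool shift mm [105.1 -81.8 136.2]
```

```bash
python3 -m handwheel '[[0,-0.027,0.045,0,0,0,0],[0,-0.027,0.045,0,0,0,0],[0,-0.027,0.045,0,0,0,0],[0,0,0,8.4,0,0,0],[0,0,0,8.4,0,0,0],[0,0,0,8.4,0,0,0],[0,0,0,8.3,0,0,0],[0.04,0,0,0,0,0,0],[0.04,0,0,0,0,0,0],[0,0,0,0,0,0,0],[0,0,0,0,0,0,0]]'; python3 -c "
from h import *
s,R,p=st(rim(75,.0765,.06));print(R.round(3))
from cell import optics
import cv2
c=optics.read_camera('wrist');cv2.imwrite('pics/c_w.png',c['frame'][:,:,::-1])
c=optics.read_camera('scene');cv2.imwrite('pics/c_s.png',cv2.resize(c['frame'][120:320,180:420,::-1],None,fx=3,fy=3))"
```

```text
t: 2.45
eef_pos: [0.5679, -0.0082, 0.1253]
eef_rot: [0.796, 1.422, -0.797]
force: [-0.1, 0.5, 0.0]
finger_gap: 0.0005
t 2.45 p [ 0.5679 -0.0082  0.1253] F [-0.1  0.5  0. ] r 0.0884 ang 81.4 gap 0.0005
tool shift mm [65.3 -1.4 15. ]
[[-0.002  0.853  0.522]
 [ 0.001  0.522 -0.853]
 [-1.    -0.001 -0.001]]
```

View pics/c_w.png

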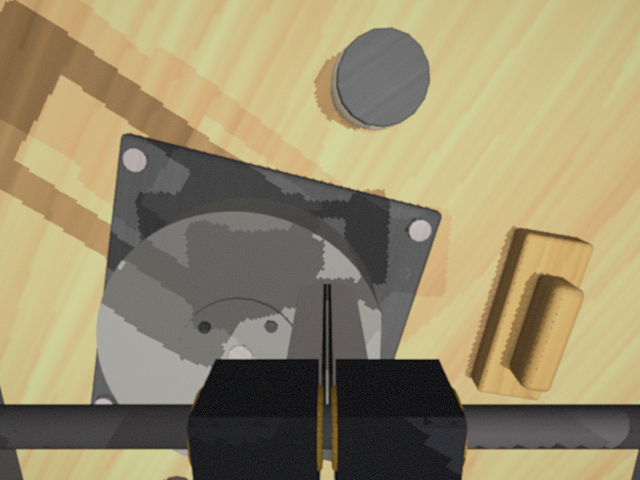

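View pics/c_s.png

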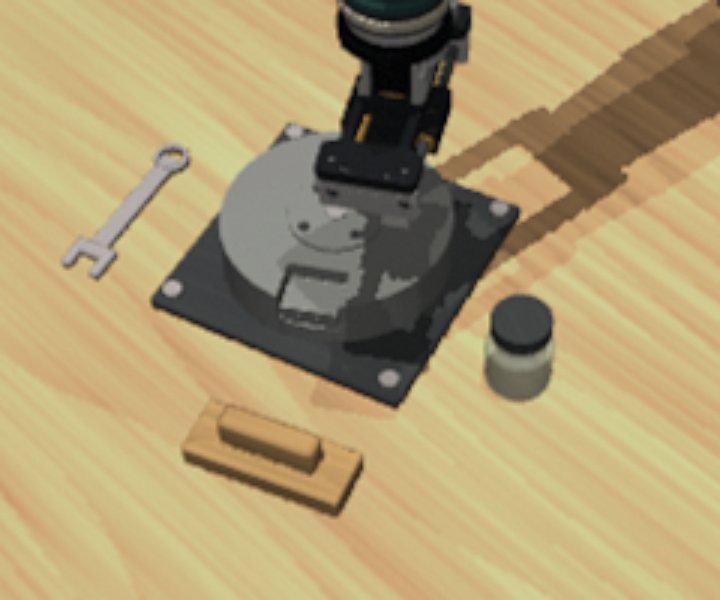

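The shut fingers are above the cover's edge near (345,290) in the wrist view. The notch is clear in the scene crop at (315,297), and the jar, wrench and block are all clear of the arm. Next I lower to touch the edge.

```bash
python3 -m handwheel '[[0.03,-0.001,0.015,0,0,0,0],[0.032,0,0,0,0,0,0],[0,0,0,0,0,0,0],[0.002,0,0,0,0,0,0],[0.001,0,0,0,0,0,0],[0.001,0,0,0,0,0,0],[0.001,0,0,0,0,0,0],[0.001,0,0,0,0,0,0],[0,0,0,0,0,0,0]]'; python3 -c "
from h import *
st(rim(65,.0765,.056))"
```

```text
t: 3.45
eef_pos: [0.5754, -0.0223, 0.0576]
eef_rot: [0.797, 1.42, -0.796]
force: [-0.2, 0.3, 0.2]
finger_gap: 0.0004
t 3.45 p [ 0.5754 -0.0223  0.0576] F [-0.2  0.3  0.2] r 0.0762 ang 74.1 gap 0.0004
tool shift mm [1.6 7.7 9.4]
```

```bash
python3 -m handwheel '[[0.0005,0,0,0,0,0,0],[0.0005,0,0,0,0,0,0],[0,0,0,0,0,0,0]]'; python3 -m handwheel '[[0.0005,0,0,0,0,0,0],[0,0,0,0,0,0,0]]'
```

```text
t: 3.75
eef_pos: [0.5755, -0.0223, 0.0573]
eef_rot: [0.797, 1.42, -0.796]
force: [-2.2, 0.8, 4.3]
finger_gap: 0.0004
t: 3.95
eef_pos: [0.5755, -0.0223, 0.0572]
eef_rot: [0.797, 1.419, -0.796]
force: [-2.8, 0.7, 7.6]
finger_gap: 0.0004
```

Contact is at z = 0.0572 with about 7 N up, which agrees with the cover top at 0.057. Now I feel along the arc.

```bash
python3 -m handwheel '[[0,0.002,0.0026,0,0,0,0],[0,0.002,0.0027,0,0,0,0],[0,0.002,0.0027,0,0,0,0],[0,0.002,0.0026,0,0,0,0]]'; python3 -c "
from h import *
st()"; python3 -m handwheel '[[0,0.0016,0.003,0,0,0,0],[0,0.0016,0.003,0,0,0,0],[0,0.0015,0.003,0,0,0,0],[0,0.0015,0.003,0,0,0,0]]'; python3 -c "
from h import *
st(rim(31.5,.0765,.056))"
```

```text
t: 4.35
eef_pos: [0.5862, -0.0262, 0.0572]
eef_rot: [0.797, 1.424, -0.797]
force: [-7.6, 3.0, 9.7]
finger_gap: 0.0006
t 4.35 p [ 0.5862 -0.0262  0.0572] F [-7.6  3.   9.7] r 0.0762 ang 65.5 gap 0.0006
t: 4.75
eef_pos: [0.5981, -0.0328, 0.0572]
eef_rot: [0.797, 1.424, -0.796]
force: [-6.0, 3.8, 9.3]
finger_gap: 0.0006
t 4.75 p [ 0.5981 -0.0328  0.0572] F [-6.   3.8  9.3] r 0.0764 ang 55.3 gap 0.0006
tool shift mm [ 1.1  6.6 30.8]
```

```bash
for k in 1; do python3 -m handwheel '[[0,0.001,0.003,0,0,0,0],[0,0.001,0.003,0,0,0,0],[0,0.001,0.003,0,0,0,0]]'; done; python3 -m handwheel '[[0,0.0007,0.0025,0,0,0,0],[0,0.0006,0.0025,0,0,0,0]]';python3 -m handwheel '[[0,0.0005,0.0025,0,0,0,0],[0,0.0003,0.0025,0,0,0,0]]'; python3 -c "
from h import *
st(rim(31.5,.0765,.056))"
```

```text
t: 5.05
eef_pos: [0.6057, -0.0386, 0.0571]
eef_rot: [0.798, 1.423, -0.795]
force: [-5.3, 2.5, 8.2]
finger_gap: 0.0006
t: 5.25
eef_pos: [0.61, -0.0427, 0.0567]
eef_rot: [0.798, 1.422, -0.795]
force: [-1.5, 1.6, 1.8]
finger_gap: 0.0005
t: 5.45
eef_pos: [0.6136, -0.048, 0.0553]
eef_rot: [0.796, 1.42, -0.797]
force: [0.7, 0.2, 0.3]
finger_gap: 0.0002
t 5.45 p [ 0.6136 -0.048   0.0553] F [0.7 0.2 0.3] r 0.0758 ang 38.9 gap 0.0002
tool shift mm [-0.7  1.3  9.7]
```

It has dropped in: the force has gone and the tip has sunk to 0.0553 at 39°. I'll centre it in the notch and lower it onto the catch.

```bash
python3 -m handwheel '[[0,0.0006,0.003,0,0,0,0],[0.001,0.0006,0.003,0,0,0,0],[0.001,0,0.003,0,0,0,0],[0.002,0,0,0,0,0,0],[0.002,0,0,0,0,0,0],[0.001,0,0,0,0,0,0],[0,0,0,0,0,0,0]]'; python3 -c "
from h import *
st(rim(31.5,.0765,.047))"; python3 -m handwheel '[[0.001,0,0,0,0,0,0],[0.001,0,0,0,0,0,0],[0,0,0,0,0,0,0]]'; python3 -c "
from h import *
st(rim(31.5,.0765,.039))"
```

```text
t: 6.15
eef_pos: [0.619, -0.0547, 0.0486]
eef_rot: [0.796, 1.421, -0.797]
force: [0.8, 0.8, 0.0]
finger_gap: 0.0001
t 6.15 p [ 0.619  -0.0547  0.0486] F [0.8 0.8 0. ] r 0.0763 ang 32.4 gap 0.0001
tool shift mm [1.6 0.2 1.3]
t: 6.45
eef_pos: [0.6194, -0.0548, 0.0471]
eef_rot: [0.797, 1.42, -0.796]
force: [0.0, -0.1, 0.5]
finger_gap: 0.0005
t 6.45 p [ 0.6194 -0.0548  0.0471] F [ 0.  -0.1  0.5] r 0.0766 ang 32.2 gap 0.0005
tool shift mm [ 8.1 -0.1  1. ]
```

The fingertip is on the catch at 0.047. Now I press.

```bash
python3 -m handwheel '[[0.001,0,0,0,0,0,0],[0.001,0,0,0,0,0,0],[0.001,0,0,0,0,0,0],[0.001,0,0,0,0,0,0],[0,0,0,0,0,0,0]]'; python3 -m handwheel '[[0.001,0,0,0,0,0,0],[0.001,0,0,0,0,0,0],[0.001,0,0,0,0,0,0],[0.001,0,0,0,0,0,0],[0,0,0,0,0,0,0]]';  python3 -m handwheel '[[0.001,0,0,0,0,0,0],[0.0005,0,0,0,0,0,0],[0,0,0,0,0,0,0]]'
```

```text
t: 6.95
eef_pos: [0.6194, -0.0548, 0.0435]
eef_rot: [0.797, 1.42, -0.796]
force: [-1.6, 0.5, 5.5]
finger_gap: 0.0004
t: 7.45
eef_pos: [0.6195, -0.0548, 0.0403]
eef_rot: [0.797, 1.419, -0.796]
force: [-2.7, 1.5, 8.7]
finger_gap: 0.0002
t: 7.75
eef_pos: [0.6194, -0.0548, 0.0393]
eef_rot: [0.797, 1.419, -0.796]
force: [-4.4, 1.1, 9.8]
finger_gap: 0.0005
```

```bash
python3 -m handwheel '[[0.0005,0,0,0,0,0,0],[0.0005,0,0,0,0,0,0],[0,0,0,0,0,0,0]]'; python3 -m handwheel '[[0.0005,0,0,0,0,0,0],[0.0005,0,0,0,0,0,0],[0,0,0,0,0,0,0],[0,0,0,0,0,0,0]]'; python3 -c "
from h import *
st()
from cell import optics
import cv2
c=optics.read_camera('scene');cv2.imwrite('pics/d_s.png',cv2.resize(c['frame'][120:320,180:420,::-1],None,fx=3,fy=3,interpolation=cv2.INTER_CUBIC))
c=optics.read_camera('wrist');cv2.imwrite('pics/d_w.png',c['frame'][:,:,::-1])
c=optics.read_camera('top');cv2.imwrite('pics/d_t.png',cv2.resize(c['frame'][190:360,280:500,::-1],None,fx=3.5,fy=3.5,interpolation=cv2.INTER_CUBIC))
for z,x in((.062,'down'),(.073,'up')): print(x,proj(c,[*C,z]))
u,v=proj(c,[*C,.07]).astype(int)
d=c['depth']; print(d[v-4:v+6,u-5:u+6].round(3))
"
```

```text
t: 8.05
eef_pos: [0.6195, -0.0547, 0.0391]
eef_rot: [0.797, 1.419, -0.796]
force: [-5.0, 1.1, 12.2]
finger_gap: 0.0005
t: 8.45
eef_pos: [0.6195, -0.0548, 0.039]
eef_rot: [0.797, 1.419, -0.796]
force: [-7.2, 1.3, 15.1]
finger_gap: 0.0004
t 8.45 p [ 0.6195 -0.0548  0.039 ] F [-7.2  1.3 15.1] r 0.0767 ang 32.2 gap 0.0004
down [396.0236398  278.33974202]
up [396.8796062  278.50470185]
[[0.86  0.858 0.859 0.858 0.856 0.858 0.855 0.855 0.857 0.858 0.855]
 [0.858 0.858 0.859 0.853 0.858 0.859 0.86  0.858 0.857 0.856 0.855]
 [0.857 0.857 0.855 0.854 0.858 0.856 0.858 0.855 0.856 0.854 0.857]
 [0.855 0.855 0.857 0.857 0.852 0.857 0.856 0.858 0.858 0.861 0.858]
 [0.855 0.858 0.858 0.856 0.856 0.853 0.857 0.854 0.854 0.858 0.858]
 [0.856 0.855 0.856 0.857 0.857 0.855 0.857 0.854 0.853 0.854 0.857]
 [0.855 0.857 0.858 0.857 0.856 0.857 0.857 0.856 0.855 0.855 0.856]
 [0.86  0.86  0.858 0.856 0.854 0.856 0.856 0.857 0.856 0.856 0.855]
 [0.853 0.857 0.858 0.858 0.855 0.857 0.856 0.854 0.855 0.859 0.859]
 [0.855 0.855 0.858 0.855 0.857 0.855 0.855 0.854 0.857 0.857 0.856]]
```

View pics/d_s.png

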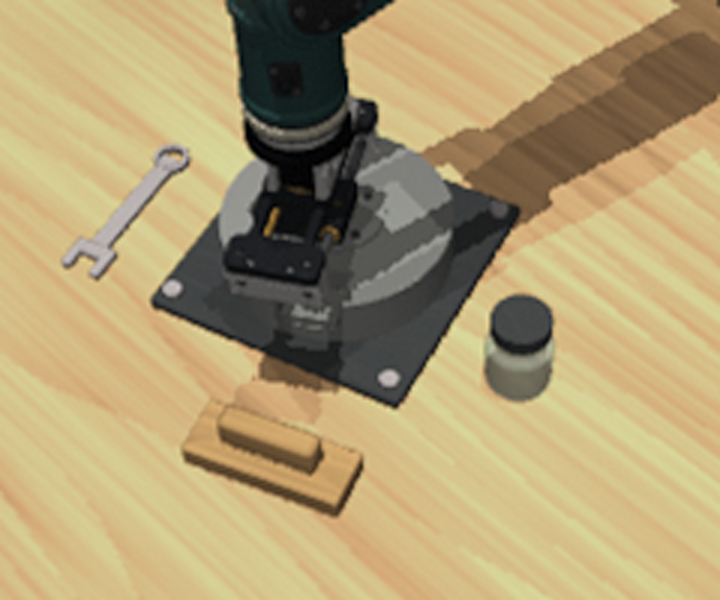

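View pics/d_w.png

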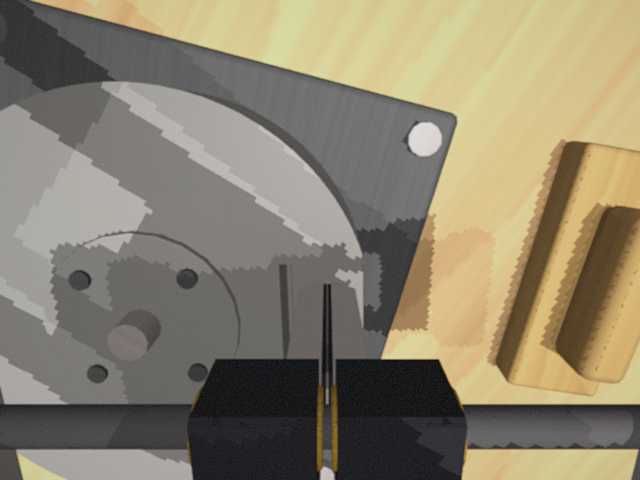

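View pics/d_t.png

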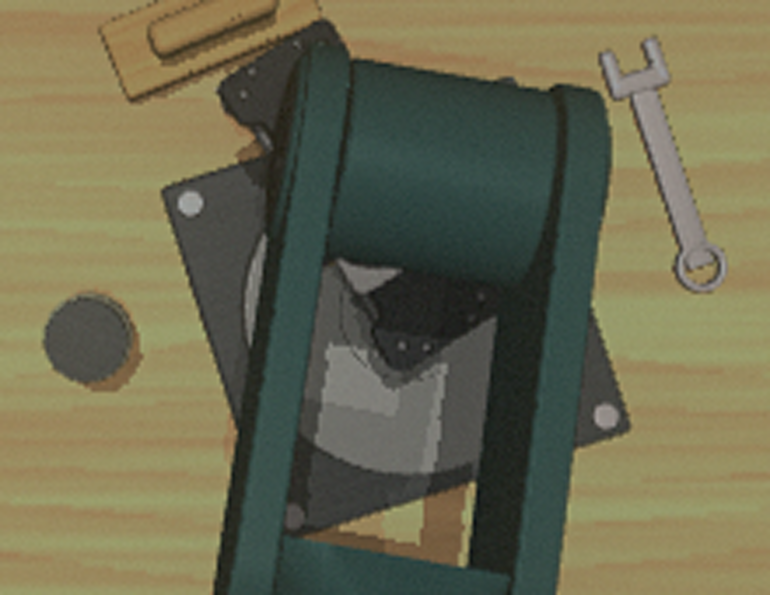

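The wrist view shows the pin standing up out of the hub, with its cap at (125,343) and its body running to (145,325). The top view is blocked by the arm. I'll press slightly more for margin and measure the pin from the wrist depth image.

```bash
python3 -m handwheel '[[0.0006,0,0,0,0,0,0],[0,0,0,0,0,0,0],[0,0,0,0,0,0,0],[0,0,0,0,0,0,0]]'; python3 -c "
from h import *
st()
from cell import optics
c=optics.read_camera('wrist')
def pt(u,v):
    z=np.median(c['depth'][v-3:v+4,u-3:u+4]); return (c['R'].T@(np.linalg.solve(c['intrinsics'],[u,v,1.])*z-c['t'])).round(4)
for n,q in dict(pin=(125,343),boss=(190,330),cover=(90,200)).items(): print(n,pt(*q))
c=optics.read_camera('top')
for nme,u,v,z in[('jar',305,286,.075)]: print(nme,ray(c,u,v,z))
"
```

```text
t: 9.0
eef_pos: [0.6195, -0.0548, 0.039]
eef_rot: [0.797, 1.418, -0.796]
force: [-6.8, 1.7, 17.5]
finger_gap: 0.0003
t 9.0 p [ 0.6195 -0.0548  0.039 ] F [-6.8  1.7 17.5] r 0.0767 ang 32.2 gap 0.0003
pin [ 0.5539 -0.0966  0.0742]
boss [ 0.5722 -0.0875  0.0609]
cover [ 0.5146 -0.06    0.0567]
jar [0.54120746 0.08982738 0.075     ]
```

The pin top is 13.3 mm above the boss, against 1 + 12 mm expected. z holds at 0.0390 as force is added, so the catch is on its stop.

```bash
python3 -c "
from cell import workorder
print(workorder.sign_off())"
```

```text
the job is handed in; nothing more can be done
None
```

I found the notch by feel and pressed the catch fully down. The lock pin is standing up, and I handed the job in at about 9 s with the fingers still holding the catch.

- **Feeling for the notch:** I had already located the notch in the pictures, at about 31.5° in world axes. With the fingers shut, I touched the cover's edge at 74° and slid along it at about 8–10 N. At about 39° the force vanished and the tip dropped in.
- **Pressing the catch:** I centred the tip in the notch and pressed from z = 0.047 down to 0.039, the full 8 mm.

Last checks:
- **Catch on its stop:** the height stayed at 0.0390 while the push rose from 15 to 17.5 N.
- **Lock pin:** the wrist camera's depth puts its top 13.3 mm above the hub boss. About 13 mm is expected when it is fully up.
- **Loose things:** the jar, wrench and push block look unmoved in the last pictures. I judged this by eye rather than measuring them again.

No check failed or disagreed. The top camera could not show the pin because the arm blocked its view, so the pin height comes from the wrist camera alone.

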